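Clear the ear defenders and show the filter's label to the reader

TASK

Someone has left the ear defenders standing astride the filter rack: hang them by their head pad over the arm of the hanger and let go. Then take the notched welding filter out of the rack and finish holding it still in the gripper, a hand or two above the middle of the reading mat: frosted, notched end pointing towards the yellow code reader and the label face turned upward, tipped at least halfway from standing to lying flat. The label can not be seen well in the rack, but the notch tells which face it is on; leave the clear cover plate in its slot and the hammer and the grinding disc where they lie.

Things in the scene. Friction and masses are not known exactly. Their poses are not given: they have to be found in the camera images.
- rack: Fixed rack, any yaw: steel base 90 (x) x 130 (y) x 8 mm. Origin: centre of the underside. Two slots along its y, at x = -22 and +22 mm, hold a plate each, standing on its long edge on the base. Blue cheek blocks (tops 36 mm above the bench) flank the plates only at 35 to 55 mm either way along y; between those the plate is free on both sides.
- filter: Loose welding filter plate, 8 (x) x 110 (y) x 60 (z) mm, 0.12 kg, upright in either slot, top 68 mm above bench. Dark green; last 30 mm at +y end frosted white, that end's top corner cut by a 12 mm notch. Orange label on +x face of the frosted band only: label towards you, notch on top, the notch is on your right. Origin: middle of lower edge; x out of label face, y to frosted end, z up.
- filter_mid (a point): The filter's centre, 30 mm above its origin along its z.
- frosted_end (a point): Middle of the filter's frosted end edge, 55 mm along its y from the centre.
- plain_end (a point): Middle of the filter's plain end edge, 55 mm along its -y from the centre.
- cover_plate: Pale blue clear cover plate of the same size (8 by 110 by 60 mm), with no notch, no frosting and no label, in the rack's other slot, 44 mm away centre to centre. To be left alone. Origin: middle of its lower edge.
- muffs: Rigid red ear defenders, 0.25 kg, standing on their cups astride the rack. Origin: bench level midway between the cups, which fill x = 57 to 93 mm either side, 70 mm deep (y), 90 high. The arch is open along y. Black head pad on top: 60 (x) x 30 (y) mm, z = 180 to 204 mm; 8 mm ribs under its ends (x = 22 to 30). Pinch it from above across its width, fingertips not below its underside: that sits on the arm.
- muffs_pad (a point): Centre of the underside of the head pad, 180 mm above the origin of the ear defenders along their z.
- hanger: Fixed hanger: dark post on a 90 mm round foot; origin under the post at bench level. One level round steel arm, 14 mm thick, axis 228 mm and top 235 mm above the bench, runs along the hanger's -x (roughly to the robot) to a free yellow end 207 mm from the post. Ear defenders with their y along the arm slip on past the free end and hang clear of the bench, a cup on each side.
- hanger_tip (a point): The free yellow end of the hanger's arm, on its axis, 228 mm above the bench.
- mat: Fixed reading station: black rubber mat 160 (x) by 140 (y) by 3 mm, with a yellow stripe and a yellow code reader (70 by 30 by 40 mm high) on its +y end, roughly to the robot's left, from y = 71 to 101 mm. Origin: centre of the mat at bench level.
- hammer: Bystander: wooden handled hammer about 300 mm long lying on the bench, to be left alone.
- disc: Bystander: dark grinding disc, 115 mm diameter, 6 mm thick, lying flat on the near side of the bench, to be left alone.
There are look-alikes about, which are no part of the job. Several things look just like the mat: the one meant starts farthest to the robot's left.

How it is judged:
By the outcome, as a careful person would: the job done as asked, in the order asked, and still so for the second after the job is handed in, while the arm keeps its last pose, push and grip.
It also fails if it takes over 58 s, if anything falls off the work surface, if the arm or the gripper's body presses on something with over 40 N, if the wrist force passes 120 N, or if a joint passes its speed limit or range.

ROBOT

A 6-joint arm with a two-finger parallel gripper is mounted at the origin on the work surface. World frame = base frame: x ahead of the robot, y to its left, z up, the work surface at z = 0. Lengths are in mm, angles in rad, forces in N, time in s.
With the tool pointing down it reaches from about 300 to 775 mm from the base axis. Payload 14.6 kg.
Tool frame: the origin (TCP) lies midway between the tips of the shut fingers; the grasp point (between the pads) lies 19 mm behind it (grip_depth is the distance from the TCP to the grasp point, in mm); z points along the fingers, y is the direction in which the jaws open and shut (so a half turn about z gives the same grasp; the last joint's range is limited). The gripper opens to 94 mm and grips with 3 to 60 N. Pads are 16 mm wide; open, the fingers measure 119 mm over their backs; the gripper's body (75 mm by 177 mm) begins 78 mm behind the grasp point.
Start: joints at [1.186, 0.3, 1.521, -0, 1.321, -0.067], TCP at [171.86, 522.449, 178.446] pointing down, gripper open.
Joint ranges: [-3.03, 3.03], [-0.79, 2.21], [0.23, 2.52], [-1.04, 4.18], [0, 3.07], [-2.55, 2.55]. Speed limits (rad/s): [2.22, 2.22, 2.57, 3.14, 3.14, 3.14].

INTERFACE

Orientations are given as [roll, pitch, yaw] about the fixed x, y, z axes, in that order (R = Rz(yaw) Ry(pitch) Rx(roll)).
In Python, from cell import read_state, camera, camera_info, sign_off, grip_depth gives the robot as it stands.
- The arm moves only by the tool drive_tool, never from a script. Its argument "motion" is one flat list of numbers, 4 for each row, row after row: the shift along the tool's x, y, z in mm, then the turn about the tool's z in rad. A call has 1 to 8 rows; each row shifts and turns the pose as measured when the row begins, along the tool's axes as they then stand; what a row does not reach is not made up. A row lasts 1/12 s, in which the tool goes at most 41.7 mm and 7.16 degrees, less where a joint would pass 70% of its speed; a pose out of reach is approached as far as the arm can. A call is refused whole if a number of a shift passes 41.7 or a number of a turn 0.125, either way. A call with a gripper value outside its range is refused whole. "jaw" is the closure, from 0 (fully open) to 1 (shut), set as the call begins (left out, the last holds). The fingers move at their own pace and stop on an object; "grip_force" is the grip in N (left out, the last holds). Time passes only in rows, so rows that do not move let the fingers close. It gives the time, the measured TCP pose, the force and the opening at its end, in the units of the state.
- read_state(): the state, without advancing time (a new reading comes with each control period).
- camera(name): name is "scene" or "top" or "wrist"; returns the picture (400x640x3 uint8, red, green, blue); there is no depth.
- camera_info(name): a dict with "fovy" (degrees; the focal length in pixels is half the picture's height over the tangent of half this angle, whatever the lens; pixels are square), "cx", "cy" (the principal point, pixels), "camera_from_world" (4x4, takes a point from world to camera coordinates). Camera axes: x right, y up, looking along -z (the intrinsics and any distortion apply to the point x, -y, -z); pixel columns grow to the right and rows downward; lengths in mm; the calibration is good to about 2 mm. A picture is of the moment at which its call begins: read the wrist's pose just before it. camera_info takes no time and is no camera call; for the wrist camera it gives the pose at the moment of the call.
- sign_off(): hands the job in, once; it reports no verdict.
The state is a dict: "clock": time; "joints": joint angles; "qd": joint speeds; "effort": joint torques, N m; "eef_pos": TCP position; "eef_rot": TCP orientation; "wrist_force": force on the tool from outside, world axes, zero at the start; "moment": the same for the moment, N m; "finger_gap": finger opening in mm.
Only numpy, scipy, OpenCV 4.12 (cv2) and the standard library are available. Lean on these libraries where they do the work, as an engineer would, in place of code of your own. Each camera call takes 0.05 s, during which the arm holds its last target. There are 200 camera calls.

## Working session

There is one attempt and no reset: what is moved stays moved. The work goes in short steps, Python scripts to look and compute and a tool call to move; the robot and the scene stay as the last step left them, time stands still between calls to the robot, and variables do not carry over. Pictures are saved under pics/ and viewed, on a budget of 10 in all, crops included, one or two more only if the job needs it, and the job is handed in when it is done.

Besides the shell and the picture viewer there is one more tool, called after ">>>" as name(argument=value, ...), one argument or row to a line, values as JSON. drive_tool: Moves the arm, as the interface text tells. Its arguments: {"type":"object","properties":{"motion":{"type":"array","items":{"type":"number"}},"jaw":{"type":"number"},"grip_force":{"type":"number"}},"required":["motion"]}

```bash
ls; mkdir -p pics
python3 - <<'E'
from cell import *
import cv2
print(read_state())
for n in("scene","top"):
    im=camera(n);cv2.imwrite(f"pics/{n}0.png",im[:,:,::-1])
for n in("scene","top","wrist"):print(n,camera_info(n))
print(grip_depth)
E
```

```text
pics
{'clock': 0.0, 'joints': array([ 1.18638788e+00,  3.00510981e-01,  1.52158212e+00, -5.71520621e-06,
        1.32070368e+00, -6.65970377e-02]), 'qd': array([-0.0012236 , -0.00124172,  0.00033037, -0.00016925,  0.00045506,
        0.00214663]), 'effort': array([ 1.86641641e-04, -5.31804943e+01, -3.52735984e+01,  7.08134053e-02,
        2.44095846e-02, -1.30118678e-04]), 'eef_pos': array([171.75945869, 522.17927353, 177.86403722]), 'eef_rot': array([-3.14039082e+00, -7.46088979e-05,  2.82378261e+00]), 'wrist_force': array([0.83799247, 0.34128802, 0.12370068]), 'moment': array([-0.02381484, -0.00099493, -0.0154286 ]), 'finger_gap': 94.1046791433058}
scene {'fovy': 53.61185109690233, 'cx': 315.2140693338535, 'cy': 195.9388514988417, 'camera_from_world': array([[-5.04676893e-01,  8.63109650e-01,  1.85193491e-02,
         3.20807668e+02],
       [-6.27922640e-01, -3.81711192e-01,  6.78240167e-01,
         2.12687881e+02],
       [ 5.92464676e-01,  3.30663421e-01,  7.34606909e-01,
        -1.83409242e+03],
       [ 0.00000000e+00,  0.00000000e+00,  0.00000000e+00,
         1.00000000e+0
[... 205 characters left out ...]
.96198298e-01, -2.25728988e-02,  8.41392556e-02,
        -5.33760792e+02],
       [-8.39659463e-02,  8.52041166e-03,  9.96432197e-01,
        -1.52737452e+03],
       [ 0.00000000e+00,  0.00000000e+00,  0.00000000e+00,
         1.00000000e+00]])}
wrist {'fovy': 63.55287318940815, 'cx': 320.55557077599286, 'cy': 200.39419112910807, 'camera_from_world': array([[ 3.11907970e-01,  9.50111426e-01, -1.30233127e-03,
        -5.49491281e+02],
       [-9.12980844e-01,  2.99338514e-01, -2.77240748e-01,
         2.86538753e+01],
       [-2.63019765e-01,  8.76626025e-02,  9.60799600e-01,
        -3.91203207e+02],
       [ 0.00000000e+00,  0.00000000e+00,  0.00000000e+00,
         1.00000000e+00]])}
18.8
```

View pics/scene0.png

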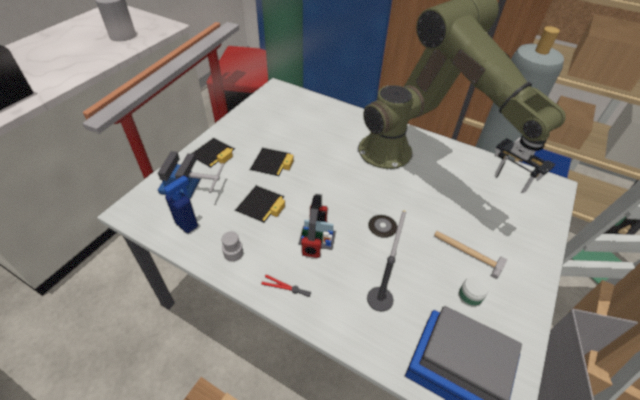

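View pics/top0.png

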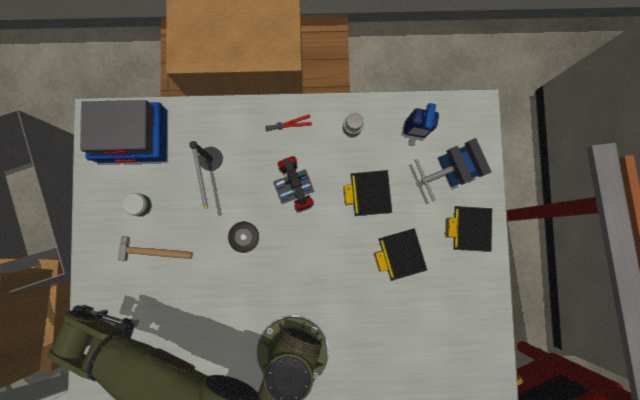

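Candidates for the mat, top picture: (368,192), (401,254) and (470,229). The first is leftmost in the image, so farthest to the robot's left. An enlarged crop should confirm it.

```bash
cat > h.py <<'E'
import numpy as np,cv2
from cell import *
def ray(n,u,v,ci=None):
    c=ci or camera_info(n);T=c["camera_from_world"];f=200/np.tan(np.radians(c["fovy"]/2))
    d=T[:3,:3].T@np.array([(u-c["cx"])/f,-(v-c["cy"])/f,-1]);return -T[:3,:3].T@T[:3,3],d
def pix(n,u,v,z,ci=None):
    o,d=ray(n,u,v,ci);return (o+d*(z-o[2])/d[2]).round(1)
def proj(n,P,ci=None):
    c=ci or camera_info(n);T=c["camera_from_world"];f=200/np.tan(np.radians(c["fovy"]/2))
    p=T[:3,:3]@np.array(P,float)+T[:3,3];return np.array([c["cx"]-f*p[0]/p[2],c["cy"]+f*p[1]/p[2]]).round(1)
E
python3 - <<'E'
from h import *
a=cv2.imread("pics/top0.png");b=cv2.imread("pics/scene0.png")
A=cv2.resize(a[135:265,180:440],(800,400),interpolation=cv2.INTER_CUBIC)
cv2.imwrite("pics/topc.png",A)
B=cv2.resize(b[180:320,280:420],(600,600),interpolation=cv2.INTER_CUBIC)
cv2.imwrite("pics/scenec.png",B)
E
```

```text
(no output)
```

View pics/topc.png

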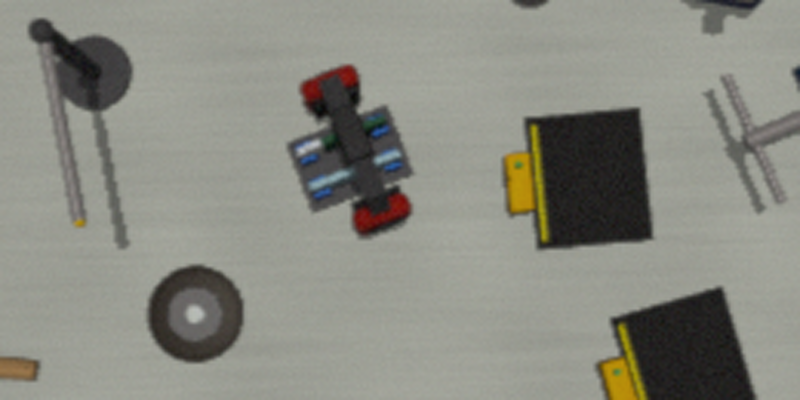

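View pics/scenec.png

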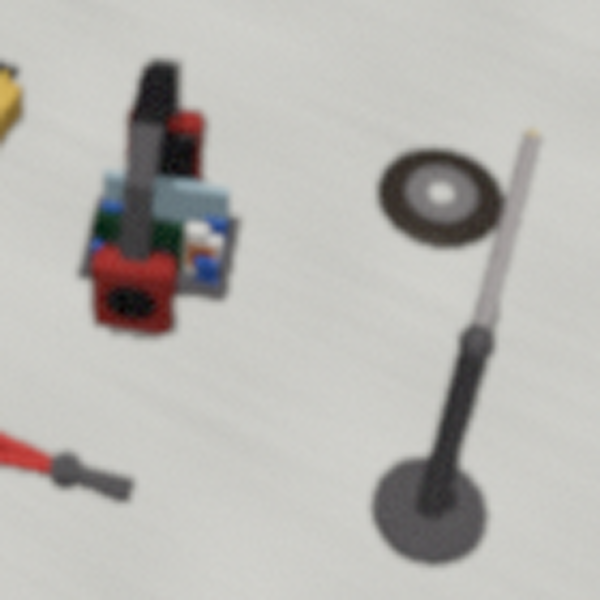

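Run:
```python
from h import *
def T(x,y,z): return pix("top",180+x/3.077,135+y/3.077,z)
def S(x,y,z): return pix("scene",280+x/4.286,180+y/4.286,z)
print("cups",T(330,92,85),T(382,212,85))
print("rack",[T(*p,8) for p in[(288,145),(388,107),(412,174),(313,212)]])
print("tip T",T(80,222,228),"S",S(532,133,228))
print("arm post end T",T(42,40,228))
print("foot T",T(95,72,4),"S",S(430,510,4))
print("mat",[T(*p,3) for p in[(527,118),(640,108),(652,238),(540,248)]])
print("reader",T(519,183,40)); print("disc",T(195,313,5))
print("filter frosted end/ mid T",T(307,147,68),T(375,122,68),"cover",T(310,187,68),T(400,155,68))
print("pad S",S(163,68,204),"padT guess",T(350,135,204))
```

```text
cups [6.61e+02 4.00e-01 8.50e+01] [522.3 -56.   85. ]
rack [array([611.5,  55.8,   8. ]), array([654.7, -64.8,   8. ]), array([573.3, -91.7,   8. ]), array([530.4,  27.2,   8. ])]
tip T [507.4 250.5 228. ] S [508.3 254.1 228. ]
arm post end T [696.8 289.3 228. ]
foot T [705.7 286.9   4. ] S [709.4 293.4   4. ]
mat [array([ 638.5, -231.7,    3. ]), array([ 647.6, -368.3,    3. ]), array([ 490.5, -376.7,    3. ]), array([ 481.6, -242.4,    3. ])]
reader [ 556.3 -216.3   40. ]
disc [413.8 169.2   5. ]
filter frosted end/ mid T [600.6  28.9  68. ] [627.9 -49.9  68. ] cover [554.3  26.2  68. ] [588.9 -77.9  68. ]
pad S [575.8 -28.2 204. ] padT guess [594.2 -25.9 204. ]
```

Of the three mats, (368,192) is the one meant: it lies farthest left, with its reader at (348,194). It's centred near (565,-305). The filter is in the far slot, frosted end towards +y and orange label facing +x. Both crops agree. Next I go above the ear defenders.

```bash
cat >> h.py <<'E'
def plan(target,yaw=None,n=None,step=40):
    s=read_state();p=np.array(s["eef_pos"]);r,pt,y=s["eef_rot"]
    d=np.array(target,float)-p;dy=0 if yaw is None else (yaw-y+np.pi)%(2*np.pi)-np.pi
    if dy and isinstance(n,tuple): n,dy=n[0],n[1]
    n=n or max(1,int(np.ceil(max(np.linalg.norm(d)/step,abs(dy)/.12))))
    print("t",round(s["clock"],2),"p",p.round(1),"rpy",np.round([r,pt,y],3),"F",np.round(s["wrist_force"],1),"gap",round(s["finger_gap"],1),"n",n)
    rows=[]
    for i in range(n):
        a=y+dy*i/n
        c,si=np.cos(a),np.sin(a);x=d/n
        rows.append([round(c*x[0]+si*x[1],1),round(si*x[0]-c*x[1],1),round(-x[2],1),round(-dy/n,3)])
    for i in range(0,n,8): print([v for q in rows[i:i+8] for v in q])
E
python3 -c "
from h import *
plan((592,-28,350),3.528)"
```

```text
t 0.1 p [171.7 522.2 177.9] rpy [-3.141 -0.     2.824] F [-0.8  0.4  0.2] gap 94.2 n 18
[np.float64(-31.7), np.float64(-21.7), np.float64(-9.6), np.float64(-0.039), np.float64(-30.9), np.float64(-23.0), np.float64(-9.6), np.float64(-0.039), np.float64(-29.9), np.float64(-24.2), np.float64(-9.6), np.float64(-0.039), np.float64(-29.0), np.float64(-25.3), np.float64(-9.6), np.float64(-0.039), np.float64(-28.0), np.float64(-26.4), np.float64(-9.6), np.float64(-0.039), np.float64(-26.9), np.float64(-27.5), np.float64(-9.6), np.float64(-0.039), np.float64(-25.8), np.float64(-28.5), np.float64(-9.6), np.float64(-0.039), np.float64(-24.7), np.float64(-29.5), np.float64(-9.6), np.float64(-0.039)]
[np.float64(-23.5), np.float64(-30.5), np.float64(-9.6), np.float64(-0.039), np.float64(-22.3), np.float64(-31.4), np.float64(-9.6), np.float64(-0.039), np.float64(-21.0), np.float64(-32.2), np.float64(-9.6), np.float64(-0.039), np.float64(-19.8), np.float64(-33.0), np.float64(-9.6), np.float64(-0.039), np.float64(-18.5), np.float64(-33.7), np.float64(-9.6), np.float64(-0.039), np.float64(-17.1), np.float64(-34.4), np.float64(-9.6), np.float64(-0.039), np.float64(-15.8), np.float64(-35.1), np.float64(-9.6), np.float64(-0.039), np.float64(-14.4), np.float64(-35.7), np.float64(-9.6), np.float64(-0.039)]
[np.float64(-13.0), np.float64(-36.2), np.float64(-9.6), np.float64(-0.039), np.float64(-11.5), np.float64(-36.7), np.float64(-9.6), np.float64(-0.039)]
```

>>> drive_tool(
  motion=[-28, -19, -24, -0.04, -28, -20, -24, -0.04, -28, -22, -24, -0.04, -28, -25, -18, -0.04, -28, -26, -10, -0.04, -27, -27, -10, -0.04, -26, -28, -10, -0.04, -25, -29, -10, -0.04],
  jaw=0,
)

```text
clock: 0.77
eef_pos: [355.1, 286.1, 307.9]
eef_rot: [-3.131, -0.006, -3.116]
wrist_force: [1.0, -0.0, 0.5]
finger_gap: 94.3
```

>>> drive_tool(
  motion=[-23, -30, -8, -0.04, -22, -31, -8, -0.04, -21, -32, -8, -0.04, -20, -33, -5, -0.04, -18, -34, -5, -0.04, -17, -34, 0, -0.04, -16, -35, 0, -0.04, -15, -35, 0, -0.04],
)

```text
clock: 1.43
eef_pos: [557.9, 36.8, 347.2]
eef_rot: [-3.134, -0.006, -2.78]
wrist_force: [0.9, 0.7, 0.9]
finger_gap: 93.8
```

```bash
sed -i 's/print(\[v for q/print([float(v) for q/' h.py; python3 -c "
from h import *
plan((592,-28,350),3.528)"
```

```text
t 1.43 p [557.9  36.8 347.2] rpy [-3.134 -0.006 -2.78 ] F [0.9 0.7 0.9] gap 93.8 n 2
[-4.5, -36.4, -1.4, -0.012, -4.0, -36.4, -1.4, -0.012]
```

>>> drive_tool(
  motion=[-5, -36, -1, 0.012, -4, -36, -1, 0, 0, 0, 0, 0],
)

```text
clock: 1.68
eef_pos: [595.0, -36.0, 346.3]
eef_rot: [-3.135, -0.01, -2.793]
wrist_force: [0.0, 0.1, -0.6]
finger_gap: 93.8
```

```bash
python3 -c "
from h import *
import pickle
s=read_state();c=camera_info('wrist');im=camera('wrist');pickle.dump(c,open('w1.pkl','wb'))
cv2.imwrite('pics/w1.png',im[:,:,::-1]);print(s['eef_pos'],s['eef_rot'])
for z in(180,204):print(proj('wrist',(592,-28,z),c))"
```

```text
[595.0140774  -35.96440781 346.29689281] [-3.1351574  -0.01040421 -2.79321151]
[328.6 180.5]
[328.9 185. ]
```

View pics/w1.png

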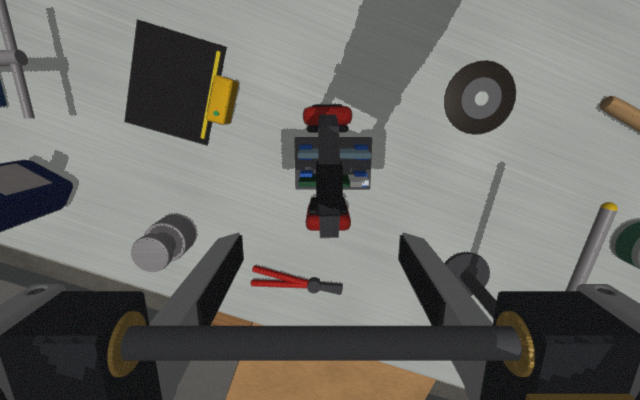

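Run:
```python
from h import *
import pickle
c=pickle.load(open('w1.pkl','rb'));im=cv2.imread('pics/w1.png')
a=.386;C=np.array([592,-28]);ex=np.array([np.cos(a),np.sin(a)]);ey=np.array([-ex[1],ex[0]])
def P(x,y,z,**k): return proj('wrist',[*(C+x*ex+y*ey),z],c)
print("cam",-c["camera_from_world"][:3,:3].T@c["camera_from_world"][:3,3])
for z in(204,180):print("pad",z,[P(x,y,z) for x in(-30,30) for y in(-15,15)])
for x in(-93,-57,57,93):print("cup",x,[P(x,y,90) for y in(-35,35)])
k=cv2.resize(im[90:250,260:400],(700,800),interpolation=cv2.INTER_CUBIC)
for x in(-30,30):
  for y in(-15,15):
    u,v=P(x,y,204);cv2.circle(k,(int((u-260)*5),int((v-90)*5)),4,(0,255,255),1)
for x in(-93,-57,57,93):
  for y in(-35,35):
    u,v=P(x,y,90);cv2.circle(k,(int((u-260)*5),int((v-90)*5)),4,(0,255,0),1)
k=cv2.resize(k,(525,600));k=cv2.convertScaleAbs(k,alpha=1.8,beta=20);cv2.imwrite('pics/w1c.png',k)
```

```text
cam [520.21360975 -61.53040878 552.26406616]
pad 204 [array([314.2, 158.4]), array([342. , 157.4]), array([316.5, 211.4]), array([343. , 210.5])]
pad 180 [array([314.8, 155.5]), array([340.8, 154.5]), array([316.9, 205.4]), array([341.8, 204.6])]
cup -93 [array([299.8, 101.2]), array([351. ,  99.3])]
cup -57 [array([301.2, 128.1]), array([351.3, 126.3])]
cup 57 [array([305.3, 206.2]), array([352.2, 204.6])]
cup 93 [array([306.4, 228.8]), array([352.4, 227.3])]
```

View pics/w1c.png

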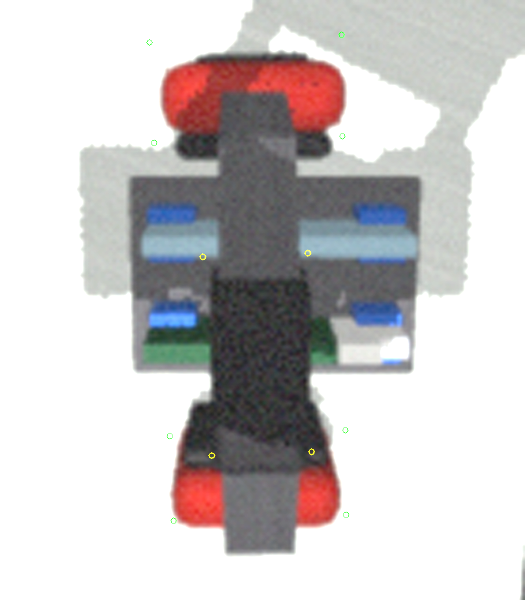

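The pad's top end runs about (212,280)–(307,280) in the crop. That puts its centre near (596,-25), with the same yaw as the rack, about 0.35. Next I descend and pinch.

```bash
python3 -c "
from h import *
plan((596,-25,185),3.49,n=5)"
```

```text
t 1.73 p [594.3 -33.8 346.4] rpy [-3.136 -0.01  -2.793] F [ 0.2  0.2 -0.5] gap 93.7 n 5
[-0.9, 1.5, 32.3, 0.0, -0.9, 1.5, 32.3, 0.0, -0.9, 1.5, 32.3, 0.0, -0.9, 1.5, 32.3, 0.0, -0.9, 1.5, 32.3, 0.0]
```

>>> drive_tool(
  motion=[-1, 1.5, 32, 0, -1, 1.5, 32, 0, -1, 1.5, 32, 0, -1, 1.5, 32, 0, -1, 1.5, 28, 0, 0, 0, 4, 0, 0, 0, 0, 0],
)

```text
clock: 2.32
eef_pos: [593.5, -21.9, 181.3]
eef_rot: [-3.136, -0.008, -2.791]
wrist_force: [1.1, -0.7, 1.1]
finger_gap: 93.9
```

```bash
python3 -c "
from h import *
plan((596,-25,185),3.49)"
```

```text
t 2.32 p [593.5 -21.9 181.3] rpy [-3.136 -0.008 -2.791] F [ 1.1 -0.7  1.1] gap 93.9 n 1
[-1.3, -3.8, -3.7, 0.002]
```

>>> drive_tool(
  motion=[-1.5, -4, -4.5, 0, 0, 0, 0, 0],
)

```text
clock: 2.48
eef_pos: [596.9, -24.4, 188.8]
eef_rot: [-3.135, -0.006, -2.79]
wrist_force: [0.3, 0.3, -0.1]
finger_gap: 93.8
```

>>> drive_tool(
  motion=[0, 0, 0, 0, 0, 0, 0, 0, 0, 0, 0, 0, 0, 0, 0, 0, 0, 0, 0, 0, 0, 0, 0, 0],
  jaw=1,
  grip_force=40,
)

```text
clock: 2.98
eef_pos: [599.0, -24.8, 195.2]
eef_rot: [-3.131, 0.002, -2.79]
wrist_force: [0.6, -0.2, -0.1]
finger_gap: 57.4
```

Zero rows drift upward by about 1 mm each, so I compensate while the jaws close.

>>> drive_tool(
  motion=[2, 0, 6, 0, 0, 0, 4, 0, 0, 0, 2, 0, 0, 0, 1, 0],
)

```text
clock: 3.32
eef_pos: [596.9, -25.7, 180.7]
eef_rot: [-3.131, 0.002, -2.79]
wrist_force: [0.7, 0.2, 0.2]
finger_gap: 30.8
```

>>> drive_tool(
  motion=[0, 0, 1, 0, 0, 0, 1, 0],
)

```text
clock: 3.48
eef_pos: [596.7, -25.7, 178.0]
eef_rot: [-3.131, 0.001, -2.79]
wrist_force: [-0.4, -0.2, 0.1]
finger_gap: 17.3
```

The gap fell below 30, so something is off. I take a look.

```bash
python3 -c "
from h import *
a=camera('wrist');b=camera('top');d=camera('scene')
k=np.hstack([a[0:400,120:520],cv2.resize(b[135:235,240:340],(400,400))]);cv2.imwrite('pics/w2.png',k[:,:,::-1]);s=read_state();print(s['eef_pos'],s['finger_gap'],s['wrist_force'])"
```

```text
[596.7514511  -25.74975153 178.22496067] 5.413269227692416 [ 0.09258164  0.14851838 -0.21780039]
```

View pics/w2.png

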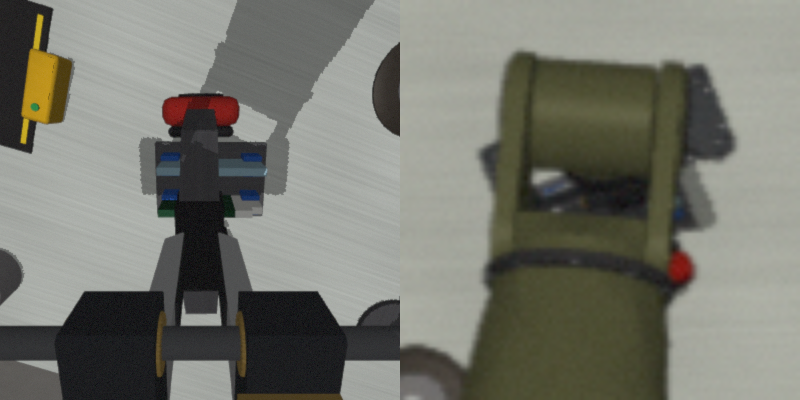

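In the picture the pad sits between the fingers with an inner gap of about 46 px, roughly 28 mm. That disagrees with the gap reading, so I test by lifting a little and watching the force.

>>> drive_tool(
  motion=[0, 0, 0, 0, 0, 0, 0, 0, 0, 0, -5, 0, 0, 0, -8, 0, 0, 0, -8, 0, 0, 0, 0, 0, 0, 0, 0, 0],
)

```text
clock: 4.22
eef_pos: [597.1, -25.5, 202.8]
eef_rot: [-3.13, 0.003, -2.79]
wrist_force: [-0.0, 0.1, -0.4]
finger_gap: 0.3
```

```bash
python3 -c "
from h import *
a=camera('wrist')
k=a[60:300,200:460];cv2.imwrite('pics/w3.png',cv2.resize(k,(520,480))[:,:,::-1]);s=read_state();print(s)"
```

```text
{'clock': 4.2667, 'joints': array([-0.09968338,  0.38570617,  1.3496435 , -0.00881659,  1.39815805,
       -2.02047112]), 'qd': array([-0.00161909,  0.00519302,  0.00847755, -0.00020165, -0.00639698,
        0.00021952]), 'effort': array([-2.81697133e-02, -5.74699616e+01, -3.51748931e+01, -6.73368503e-02,
        6.25782134e-02, -7.32331300e-04]), 'eef_pos': array([597.1757408 , -25.54183792, 202.96801116]), 'eef_rot': array([-3.13024818,  0.00349468, -2.79010199]), 'wrist_force': array([ 0.16622886, -1.76940093,  0.65351484]), 'moment': array([-0.0028093 , -0.01529811, -0.00014357]), 'finger_gap': 0.3035918293085558}
```

View pics/w3.png

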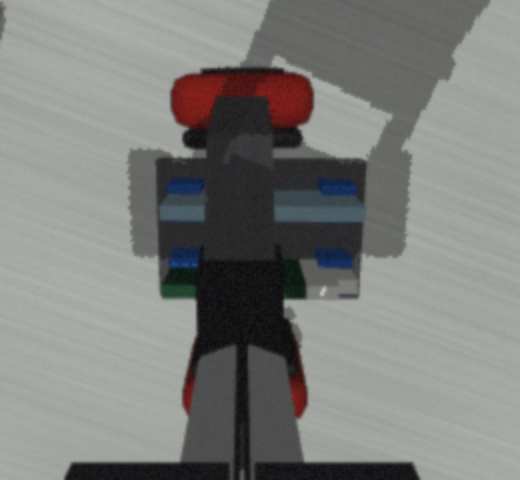

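Run:
```python
from h import *
import pickle
c1=pickle.load(open('w1.pkl','rb'));c3=camera_info('wrist')
p=np.array(read_state()['eef_pos']);print("tcp->",proj('wrist',p,c3),[proj('wrist',p+[0,0,z],c3) for z in(20,60)])
def tri(obs):
    A=np.zeros((3,3));b=np.zeros(3)
    for c,u,v in obs:
        o,d=ray('wrist',u,v,c);d/=np.linalg.norm(d);M=np.eye(3)-np.outer(d,d);A+=M;b+=M@o
    return np.linalg.solve(A,b).round(1)
print("edge",tri([(c1,329,164.7),(c3,320,190)]))
print("cup near robot top edge",tri([(c1,328,106),(c3,321,96)]))
for c,v in((c1,164.7),(c3,190)):
  for z in (180,204):print(z,pix('wrist',325,v,z,c))
print(c3['camera_from_world'][:3,:3].round(3))
```

```text
tcp-> [320.3 231.5] [array([319.9, 243.5]), array([318.8, 276.1])]
edge [572.5 -35.  192.5]
cup near robot top edge [512.2 -57.2 106.1]
180 [575.9 -38.4 180. ]
204 [572.3 -39.9 204. ]
180 [574.3 -30.6 180. ]
204 [568.5 -32.8 204. ]
[[-0.345  0.939 -0.012]
 [-0.9   -0.334 -0.28 ]
 [-0.267 -0.086  0.96 ]]
```

Run:
```python
from h import *
import pickle
c1=pickle.load(open('w1.pkl','rb'));c3=camera_info('wrist')
for a,b in(((294.7,137.5),(278.5,139)),((372,137.5),(383,139)),((369.9,189.2),(380,209)),((295.5,189.2),(281,209))):
    print(pix('wrist',*a,8,c1),pix('wrist',*b,8,c3))
# pad width edges per row
for f,c in(('w1',c1),):
    im=cv2.imread('pics/w1.png').sum(2)
    for v in(166,172,178,184,190): print(v,im[v,306:352].tolist())
```

```text
[576.2 -90.7   8. ] [575.1 -90.7   8. ]
[532.2  29.8   8. ] [530.9  29.1   8. ]
[615.  60.   8.] [614.7  60.9   8. ]
[659.3 -61.    8. ] [659.6 -59.7   8. ]
166 [141, 161, 149, 153, 148, 127, 128, 133, 132, 132, 82, 39, 69, 49, 34, 66, 59, 58, 78, 47, 70, 66, 51, 60, 56, 72, 42, 59, 80, 74, 39, 58, 66, 50, 56, 34, 92, 130, 128, 136, 137, 127, 128, 123, 132, 125]
172 [123, 144, 141, 146, 128, 125, 125, 195, 189, 175, 92, 70, 73, 64, 58, 85, 76, 74, 61, 68, 61, 73, 68, 72, 30, 57, 70, 52, 82, 86, 55, 59, 68, 57, 48, 72, 69, 114, 129, 115, 130, 134, 132, 116, 141, 125]
178 [60, 48, 54, 61, 61, 61, 61, 51, 61, 62, 49, 59, 54, 69, 57, 38, 55, 75, 58, 48, 56, 37, 43, 61, 53, 73, 56, 71, 42, 66, 75, 58, 67, 50, 50, 69, 36, 54, 61, 49, 51, 60, 116, 242, 269, 273]
184 [159, 163, 168, 162, 172, 172, 172, 170, 163, 157, 82, 61, 57, 72, 55, 68, 64, 51, 49, 30, 59, 34, 53, 60, 66, 75, 67, 35, 76, 68, 68, 39, 43, 43, 63, 65, 88, 139, 150, 148, 122, 90, 92, 145, 283, 358]
190 [485, 485, 474, 465, 468, 471, 470, 463, 472, 442, 204, 75, 68, 37, 82, 32, 66, 42, 60, 51, 59, 50, 59, 43, 64, 72, 62, 70, 68, 65, 76, 66, 66, 54, 66, 77, 203, 431, 460, 465, 459, 456, 457, 461, 458, 458]
```

The wrist calibration agrees with the rack to about 2 mm, and the ear defenders haven't moved. I reopen above the pad, settle, and redo the pinch step by step.

>>> drive_tool(
  motion=[0, 0, -15, 0, 0, 0, -15, 0, 0, 0, 0, 0, 0, 0, 0, 0, 0, 0, 0, 0, 0, 0, 0, 0, 0, 0, 0, 0, 0, 0, 0, 0],
  jaw=0,
)

```text
clock: 4.93
eef_pos: [595.8, -25.2, 229.7]
eef_rot: [-3.132, -0.001, -2.79]
wrist_force: [0.7, -0.5, -0.4]
finger_gap: 50.1
```

>>> drive_tool(
  motion=[0, 0, 0, 0, 0, 0, 0, 0, 0, 0, 0, 0, 0, 0, 0, 0, 0, 0, 0, 0],
)

```text
clock: 5.35
eef_pos: [595.6, -25.2, 228.5]
eef_rot: [-3.133, -0.003, -2.79]
wrist_force: [1.1, -0.3, 0.8]
finger_gap: 83.6
```

Run:
```python
from h import *
s=read_state();c=camera_info('wrist');im=camera('wrist');cv2.imwrite('pics/w4.png',im[:,:,::-1])
p=s['eef_pos'];print(p,s['eef_rot'],s['finger_gap'],proj('wrist',p,c))
a=.35;C=np.array([597,-25]);ex=np.array([np.cos(a),np.sin(a)]);ey=np.array([-ex[1],ex[0]])
for z in(204,180,160):print(z,[proj('wrist',[*(C+x*ex+y*ey),z],c) for x in(-30,30) for y in(-15,15)])
R=cv2.Rodrigues(np.array([0,0,0.]))[0]
y=s['eef_rot'][2];ty=np.array([np.sin(y),-np.cos(y),0])
for h in(0,20):print([proj('wrist',p+ty*g*s['finger_gap']/2+[0,0,h],c) for g in(-1,1)])
cv2.imwrite('pics/w4.png',cv2.resize(im[100:350,160:480],(800,625))[:600,:,::-1])
```

```text
[595.55683763 -25.18358935 228.50982165] [-3.13314386e+00 -2.53289037e-03 -2.79015995e+00] 83.62806011401189 [320.2 231.5]
204 [array([299.6, 182.4]), array([340.8, 182.6]), array([300.8, 257.5]), array([339.3, 257.7])]
180 [array([301.7, 175.8]), array([339.2, 175.9]), array([302.7, 245. ]), array([338. , 245.2])]
160 [array([303.2, 171.1]), array([338.1, 171.2]), array([304.1, 236. ]), array([337. , 236.2])]
[array([258.9, 231.3]), array([381.8, 231.7])]
[array([252.7, 243.1]), array([387.4, 243.6])]
```

View pics/w4.png

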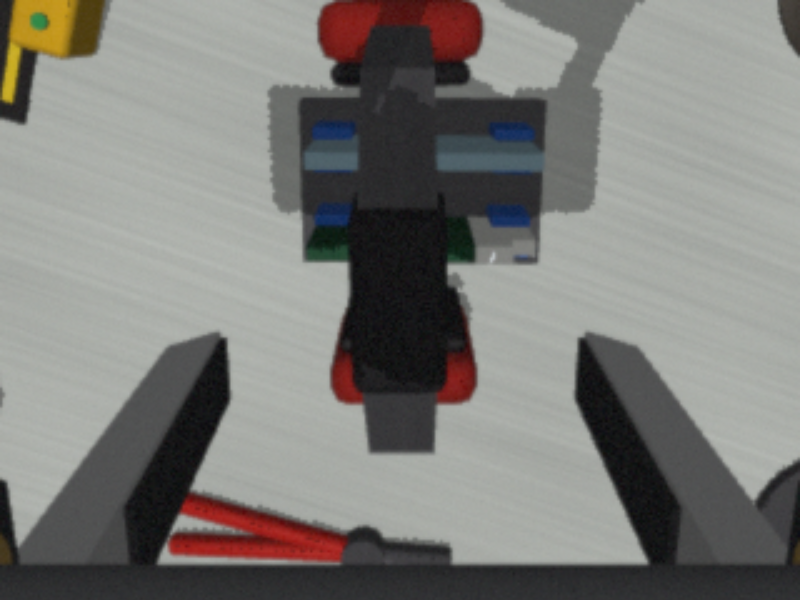

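The pad matches the prediction exactly: u 300–339, v 184–257, so centre (597,-25) with its top at 204. The plan position is right. I descend again, settle, and then close.

>>> drive_tool(
  motion=[-1, 0, 15, 0, 0, 0, 12, 0, 0, 0, 8, 0, 0, 0, 4, 0, 0, 0, 1, 0, 0, 0, 0, 0, 0, 0, 0, 0],
)

```text
clock: 5.98
eef_pos: [596.7, -25.2, 186.8]
eef_rot: [-3.133, -0.002, -2.79]
wrist_force: [-0.4, 0.8, -1.4]
finger_gap: 94.2
```

```bash
python3 -c "
from h import *
plan((597,-25,184.5),3.49)"
```

```text
t 5.98 p [596.7 -25.2 186.8] rpy [-3.133e+00 -2.000e-03 -2.790e+00] F [-0.4  0.8 -1.4] gap 94.2 n 1
[-0.4, 0.1, 2.3, 0.003]
```

>>> drive_tool(
  motion=[0, 0, 2, 0, 0, 0, 0, 0, 0, 0, 0, 0, 0, 0, 0, 0, 0, 0, 0, 0, 0, 0, 0, 0, 0, 0, 0, 0, 0, 0, 0, 0],
  jaw=1,
  grip_force=40,
)

```text
clock: 6.65
eef_pos: [597.3, -25.3, 186.5]
eef_rot: [-3.132, 0.001, -2.79]
wrist_force: [-0.0, -0.1, 0.1]
finger_gap: 44.0
```

>>> drive_tool(
  motion=[0, 0, 0, 0, 0, 0, 0, 0],
)

```text
clock: 6.82
eef_pos: [597.4, -25.3, 186.6]
eef_rot: [-3.132, 0.001, -2.79]
wrist_force: [-0.2, 0.5, -0.5]
finger_gap: 31.1
```

>>> drive_tool(
  motion=[0, 0, 0, 0, 0, 0, 0, 0, 0, 0, 0, 0],
)

```text
clock: 7.07
eef_pos: [597.4, -25.3, 186.6]
eef_rot: [-3.132, 0.001, -2.79]
wrist_force: [0.2, -0.4, 0.1]
finger_gap: 10.6
```

Run:
```python
from h import *
s=read_state();im=camera('wrist');cv2.imwrite('pics/w5.png',cv2.resize(im[100:350,160:480],(800,625))[:600,:,::-1]);print(s['eef_pos'],s['finger_gap'])
```

```text
[597.36978399 -25.3362691  186.56399105] 10.557768517582506
```

View pics/w5.png

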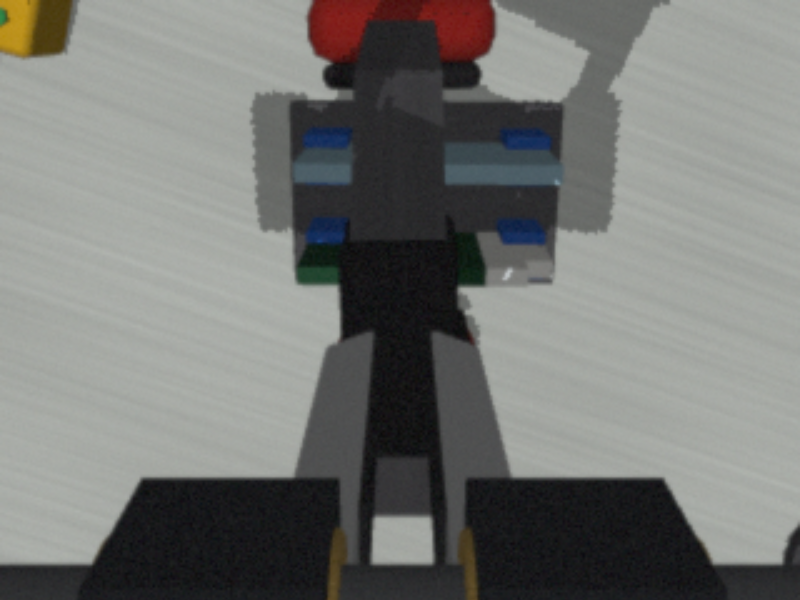

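In the picture the fingers cover the pad from above: inner tips at x 372 and 432, pad at 340–460. So the real tips sit some 20 mm above the reported TCP. I open, go 22 mm deeper and close again.

>>> drive_tool(
  motion=[0, 0, -6, 0, 0, 0, -6, 0, 0, 0, 0, 0, 0, 0, 0, 0, 0, 0, 0, 0, 0, 0, 0, 0, 0, 0, 0, 0, 0, 0, 0, 0],
  jaw=0,
)

```text
clock: 7.78
eef_pos: [597.4, -25.2, 200.3]
eef_rot: [-3.131, 0.001, -2.79]
wrist_force: [1.1, 0.4, 0.8]
finger_gap: 56.5
```

>>> drive_tool(
  motion=[0, 0, 12, 0, 0, 0, 10, 0, 0, 0, 7, 0, 0, 0, 4, 0, 0, 0, 1, 0, 0, 0, 0, 0],
)

```text
clock: 8.28
eef_pos: [596.7, -25.5, 160.7]
eef_rot: [-3.133, -0.001, -2.79]
wrist_force: [0.3, 0.2, -0.3]
finger_gap: 93.2
```

>>> drive_tool(
  motion=[0, 0, -1, 0, 0, 0, 0, 0, 0, 0, 0, 0, 0, 0, 0, 0, 0, 0, 0, 0, 0, 0, 0, 0, 0, 0, 0, 0, 0, 0, 0, 0],
  jaw=1,
  grip_force=40,
)

```text
clock: 8.95
eef_pos: [597.4, -25.5, 163.3]
eef_rot: [-3.132, 0.001, -2.79]
wrist_force: [0.9, -0.2, 0.3]
finger_gap: 44.3
```

>>> drive_tool(
  motion=[0, 0, 0, 0, 0, 0, 0, 0, 0, 0, 0, 0, 0, 0, 0, 0],
)

```text
clock: 9.28
eef_pos: [597.4, -25.6, 163.3]
eef_rot: [-3.131, 0.001, -2.79]
wrist_force: [-0.3, -0.0, 0.1]
finger_gap: 29.5
```

The gap stopped at 29.5, so the pad is held. Now the lift.

>>> drive_tool(
  motion=[0, 0, -3, 0, 0, 0, -6, 0, 0, 0, -8, 0, 0, 0, -8, 0, 0, 0, -4, 0, 0, 0, 0, 0, 0, 0, 0, 0],
)

```text
clock: 9.87
eef_pos: [597.0, -25.2, 195.3]
eef_rot: [-3.132, -0.0, -2.79]
wrist_force: [-0.7, -0.3, -1.5]
finger_gap: 29.4
```

Run:
```python
from h import *
s=read_state();im=camera('wrist');b=camera('scene')
k=np.hstack([cv2.resize(im[100:350,200:440],(480,500)),cv2.resize(b[150:300,260:356],(320,500))])
cv2.imwrite('pics/w6.png',k[:,:,::-1]);print(s['eef_pos'],s['finger_gap'],s['wrist_force'],s['moment'])
```

```text
[596.97670901 -25.20613512 195.30600053] 29.4498835066594 [-0.71131878 -0.2980061  -1.46923642] [ 0.03717138  0.05121668 -0.0083667 ]
```

View pics/w6.png

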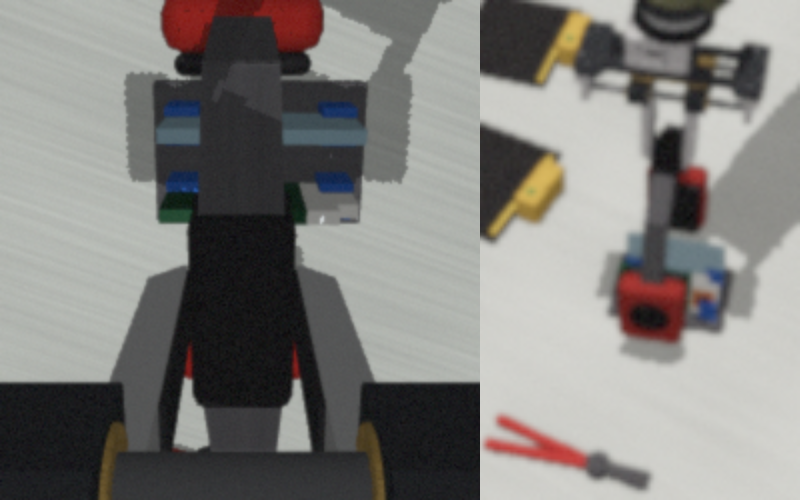

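The ear defenders are lifted, with their shadow separate under the cup at (650,350), and the pad is centred between the fingers. I carry them back towards the robot while turning, then line up with the arm.

Run:
```python
from h import *
plan((455,80,252),1.758,n=16)
```

```text
t 9.97 p [596.9 -25.2 194.9] rpy [-3.132 -0.    -2.79 ] F [-0.3  0.2 -2.2] gap 29.7 n 16
[6.1, 9.2, -3.6, 0.108, 7.0, 8.5, -3.6, 0.108, 7.9, 7.7, -3.6, 0.108, 8.7, 6.8, -3.6, 0.108, 9.4, 5.8, -3.6, 0.108, 10.0, 4.8, -3.6, 0.108, 10.4, 3.7, -3.6, 0.108, 10.7, 2.5, -3.6, 0.108]
[11.0, 1.3, -3.6, 0.108, 11.0, 0.1, -3.6, 0.108, 11.0, -1.0, -3.6, 0.108, 10.8, -2.2, -3.6, 0.108, 10.5, -3.4, -3.6, 0.108, 10.1, -4.5, -3.6, 0.108, 9.5, -5.6, -3.6, 0.108, 8.9, -6.6, -3.6, 0.108]
```

>>> drive_tool(
  motion=[0, 0, -12, 0, 0, 0, -18, 0, 0, 0, -18, 0, 0, 0, -8, 0, 0, 0, 0, 0, 6, 9, 0, 0.05, 6, 9, 0, 0.1, 7, 8.5, 0, 0.108],
)

```text
clock: 10.63
eef_pos: [570.2, -5.1, 252.4]
eef_rot: [-3.133, -0.002, -3.055]
wrist_force: [-0.2, 0.1, -3.6]
finger_gap: 29.4
```

>>> drive_tool(
  motion=[8, 7.5, 0, 0.108, 9, 7, 0, 0.108, 9.5, 6, 0, 0.108, 10, 5, 0, 0.108, 10.5, 4, 0, 0.108, 10.5, 3, 0, 0.108, 11, 2, 0, 0.108, 11, 1, 0, 0.108],
)

```text
clock: 11.3
eef_pos: [498.4, 56.7, 246.6]
eef_rot: [-3.13, 0.001, 2.319]
wrist_force: [0.5, 0.5, -1.8]
finger_gap: 29.2
```

Run:
```python
from h import *
plan((445,140,252),1.758,n=8)
```

```text
t 11.3 p [498.4  56.7 246.6] rpy [-3.130e+00  1.000e-03  2.319e+00] F [ 0.5  0.5 -1.8] gap 29.2 n 8
[12.2, 2.2, -0.7, 0.07, 12.3, 1.3, -0.7, 0.07, 12.4, 0.5, -0.7, 0.07, 12.4, -0.4, -0.7, 0.07, 12.3, -1.3, -0.7, 0.07, 12.2, -2.1, -0.7, 0.07, 12.0, -3.0, -0.7, 0.07, 11.8, -3.8, -0.7, 0.07]
```

>>> drive_tool(
  motion=[12, 2, -1, 0.07, 12, 1.5, -1, 0.07, 12, 0.5, -1, 0.07, 12, -0.5, -1, 0.07, 12, -1.5, -1, 0.07, 12, -2, -1, 0.06, 12, -3, -0.5, 0.04, 12, -4, 0, 0.03],
)

```text
clock: 11.97
eef_pos: [441.3, 142.2, 248.4]
eef_rot: [-3.126, 0.006, 1.807]
wrist_force: [-0.0, -0.8, -2.6]
finger_gap: 29.5
```

Run:
```python
from h import *
plan((446,240,252),1.758,n=6)
```

```text
t 11.97 p [441.3 142.2 248.4] rpy [-3.126  0.006  1.807] F [-0.  -0.8 -2.6] gap 29.5 n 6
[15.7, 4.6, -0.6, 0.008, 15.7, 4.4, -0.6, 0.008, 15.7, 4.3, -0.6, 0.008, 15.8, 4.2, -0.6, 0.008, 15.8, 4.1, -0.6, 0.008, 15.8, 3.9, -0.6, 0.008]
```

>>> drive_tool(
  motion=[16, 4.5, 0, 0.01, 16, 4.5, 0, 0.01, 16, 4.5, 0, 0.01, 16, 4, 0, 0.01, 16, 4, 0, 0, 12, 3, 0, 0, 4, 0, 0, 0],
)

```text
clock: 12.55
eef_pos: [442.5, 246.3, 243.9]
eef_rot: [-3.122, 0.007, 1.763]
wrist_force: [0.1, 0.3, -2.9]
finger_gap: 29.5
```

Run:
```python
from h import *
s=read_state();c=camera_info('wrist');im=camera('wrist');cv2.imwrite('pics/w7.png',im[:,:,::-1])
t=camera('top');cv2.imwrite('pics/t7.png',t[:,:,::-1])
print(s['eef_pos'],s['eef_rot'],s['finger_gap'])
T=np.array([508,252,228.]);d=np.array([.983,.184,0])
print([proj('wrist',T+d*k+[0,0,7],c) for k in(0,100,200)])
```

```text
[442.45898628 246.30222022 243.85598856] [-3.12228089  0.0074758   1.76287147] 29.53353444723284
[array([413.4, 236.4]), array([556.2, 238.4]), array([701.1, 240.5])]
```

View pics/w7.png

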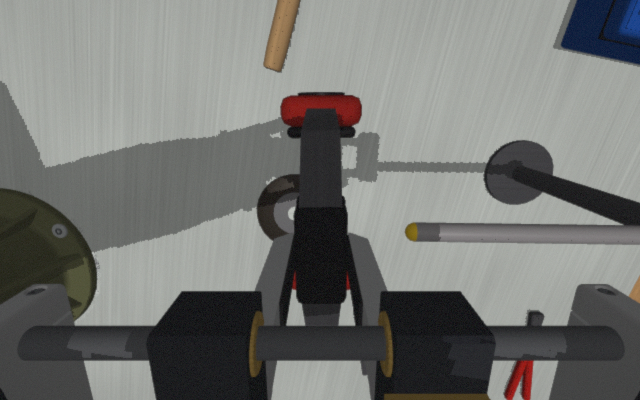

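```bash
python3 - <<'E'
from h import *
a=pix('wrist',409,232,228);b=pix('wrist',630,234,228);print(a,b,np.arctan2(*(b-a)[[1,0]]))
al=np.arctan2(*(b-a)[[1,0]]);d=np.array([np.cos(al),np.sin(al),0]);nrm=np.array([-d[1],d[0],0])
p=read_state()['eef_pos'];print("along,lat of tcp rel tip",(p-a)@d,(p-a)@nrm)
E
python3 - <<'E'
import sys;sys.path.insert(0,'.')
from h import *
t=np.array([506,253.5,0]);d=np.array([.983,.184,0]);q=t+d*100
plan((q[0],q[1],246),1.758,n=11)
E
```

```text
[506.4 251.2 228. ] [662.1 281.2 228. ] 0.1903455838875046
along,lat of tcp rel tip -63.995007515602836 6.3709777641798615
t 12.65 p [442.4 245.3 244. ] rpy [-3.122  0.008  1.763] F [ 1.4 -0.1 -2.8] gap 29.7 n 11
[-0.4, 14.9, -0.2, 0.0, -0.4, 14.9, -0.2, 0.0, -0.4, 14.9, -0.2, 0.0, -0.4, 14.9, -0.2, 0.0, -0.4, 14.9, -0.2, 0.0, -0.4, 14.9, -0.2, 0.0, -0.4, 14.9, -0.2, 0.0, -0.4, 14.9, -0.2, 0.0]
[-0.4, 14.9, -0.2, 0.0, -0.4, 14.9, -0.2, 0.0, -0.4, 14.9, -0.2, 0.0]
```

Arm tip is at (407,232) and the arm runs level in the picture. I shift 6 mm sideways, then slide on by about 165 mm.

>>> drive_tool(
  motion=[-3, 0, 0, 0, -3, 0, 0, 0, 0, 0, 0, 0, 0, 10, 0, 0, 0, 15, 0, 0, 0, 15, 0, 0, 0, 15, 0, 0, 0, 15, 0, 0],
)

```text
clock: 13.32
eef_pos: [516.6, 248.4, 244.4]
eef_rot: [-3.125, 0.008, 1.759]
wrist_force: [-0.2, 0.3, -2.3]
finger_gap: 29.6
```

Run:
```python
from h import *
s=read_state();d=np.array([np.cos(.19),np.sin(.19),0]);n=np.array([-d[1],d[0],0]);a=np.array([506.4,251.2,228])
print((s['eef_pos']-a)@d,(s['eef_pos']-a)@n,s['eef_pos'],s['eef_rot'],s['wrist_force'])
```

```text
9.454933518766545 -4.667629937880674 [516.56630819 248.40201593 244.35037167] [-3.1253183   0.00789898  1.75946695] [-0.18740479  0.3460636  -2.34691386]
```

>>> drive_tool(
  motion=[2, 15, 0, 0, 1.5, 15, 0, 0, 1, 15, 0, 0, 0.5, 15, 0, 0, 0, 14, 0, 0, 0, 8, 0, 0, 0, 2, 0, 0, 0, 0, 0, 0],
)

```text
clock: 13.98
eef_pos: [609.7, 265.9, 239.4]
eef_rot: [-3.124, 0.009, 1.754]
wrist_force: [0.2, -0.5, -2.2]
finger_gap: 29.9
```

Run:
```python
from h import *
s=read_state();d=np.array([np.cos(.19),np.sin(.19),0]);n=np.array([-d[1],d[0],0]);a=np.array([506.4,251.2,228])
print((s['eef_pos']-a)@d,(s['eef_pos']-a)@n,s['eef_pos'],s['eef_rot'],s['wrist_force'])
```

```text
104.19932524160194 -5.0235948251379225 [609.67292925 265.94577803 239.41049901] [-3.12440471  0.00864547  1.75361844] [ 0.22299308 -0.48308806 -2.21113134]
```

>>> drive_tool(
  motion=[2, 0, 4, 0, 2, 0, 5, 0, 0, 0, 4, 0, 0, 0, 3, 0, 0, 0, 1, 0, 0, 0, 0, 0],
)

```text
clock: 14.48
eef_pos: [607.4, 269.5, 220.5]
eef_rot: [-3.124, 0.009, 1.754]
wrist_force: [-0.6, 0.6, -3.2]
finger_gap: 29.8
```

>>> drive_tool(
  motion=[0, 0, 1.5, 0, 0, 0, 1.5, 0, 0, 0, 0, 0],
)

```text
clock: 14.73
eef_pos: [607.4, 269.5, 218.4]
eef_rot: [-3.125, 0.008, 1.754]
wrist_force: [-0.6, 0.6, -3.1]
finger_gap: 29.8
```

>>> drive_tool(
  motion=[0, 0, 1.5, 0, 0, 0, 1.5, 0, 0, 0, 0, 0],
)

```text
clock: 14.98
eef_pos: [607.5, 269.6, 218.6]
eef_rot: [-3.129, 0.008, 1.754]
wrist_force: [0.1, 0.7, -2.2]
finger_gap: 29.9
```

>>> drive_tool(
  motion=[0, 0, 2, 0, 0, 0, 2, 0],
)

```text
clock: 15.15
eef_pos: [607.8, 269.7, 218.0]
eef_rot: [-3.133, 0.007, 1.754]
wrist_force: [-8.2, -3.2, 17.8]
finger_gap: 29.6
```

>>> drive_tool(
  motion=[0, 0, 0, 0, 0, 0, 0, 0, 0, 0, 0, 0, 0, 0, 0, 0, 0, 0, 0, 0, 0, 0, 0, 0],
  jaw=0,
)

```text
clock: 15.65
eef_pos: [608.3, 269.9, 218.5]
eef_rot: [-3.135, 0.007, 1.754]
wrist_force: [-0.4, -0.2, -1.1]
finger_gap: 66.5
```

>>> drive_tool(
  motion=[0, 0, -5, 0, 0, 0, -15, 0, 0, 0, -25, 0, 0, 0, -25, 0, 0, 0, -25, 0, 0, 0, -15, 0, 0, 0, 0, 0],
)

```text
clock: 16.23
eef_pos: [608.1, 270.4, 332.8]
eef_rot: [-3.131, 0.007, 1.754]
wrist_force: [0.7, 1.3, -0.6]
finger_gap: 94.1
```

Run:
```python
from h import *
s=read_state();im=camera('wrist');b=camera('scene')
k=np.hstack([cv2.resize(im[0:400,140:460],(400,500)),cv2.resize(b[160:310,340:460],(400,500))])
cv2.imwrite('pics/w8.png',k[:,:,::-1]);print(s['eef_pos'],s['eef_rot'],s['finger_gap'],s['wrist_force'])
```

```text
[608.1186054  270.42385724 332.81191716] [-3.13110294  0.00736854  1.75360259] 94.1128784310823 [ 0.67227571  1.25194616 -0.61384296]
```

View pics/w8.png

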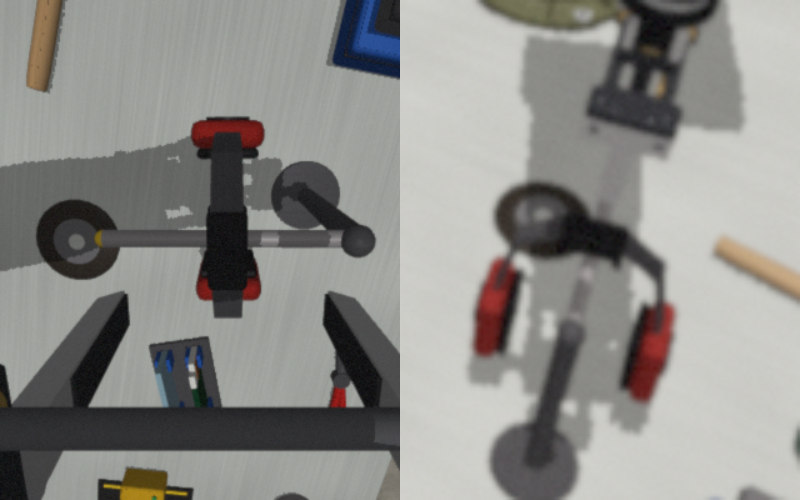

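The ear defenders hang on the arm with a cup on either side, and the disc and hammer haven't moved. I've viewed 13 pictures, so I'll work numerically from here. Next is the filter.

Run:
```python
from h import *
import pickle
c1=pickle.load(open('w1.pkl','rb'))
m=[pix('wrist',*p,3,c1) for p in((138,20),(226,47),(208,144),(125,122))];print("mat",m,sum(m)/4)
plan((615.7,-7.9,332),1.922,n=8)
```

```text
mat [array([ 491., -374.,    3.]), array([ 481.6, -236.7,    3. ]), array([ 637.1, -225.1,    3. ]), array([ 649.3, -364. ,    3. ])] [ 564.75 -299.95    3.  ]
t 16.33 p [607.8 270.3 329.3] rpy [-3.127  0.008  1.754] F [-0.6 -0.3 -0.9] gap 94.3 n 8
[-34.4, -5.3, -0.3, -0.021, -34.3, -6.1, -0.3, -0.021, -34.1, -6.8, -0.3, -0.021, -34.0, -7.5, -0.3, -0.021, -33.8, -8.2, -0.3, -0.021, -33.6, -8.9, -0.3, -0.021, -33.4, -9.6, -0.3, -0.021, -33.2, -10.3, -0.3, -0.021]
```

>>> drive_tool(
  motion=[-25, -4, -3, -0.02, -34, -6, 0, -0.02, -34, -7, 0, -0.02, -34, -7.5, 0, -0.02, -34, -8, 0, -0.02, -34, -9, 0, -0.02, -33, -9.5, 0, -0.02, -30, -10, 0, -0.02],
  jaw=0.62,
)

```text
clock: 17.0
eef_pos: [611.1, 0.3, 319.1]
eef_rot: [-3.106, 0.0, 1.93]
wrist_force: [1.3, -0.7, -0.2]
finger_gap: 44.2
```

Run:
```python
from h import *
plan((615.7,-7.9,180),1.922,n=6)
```

```text
t 17.0 p [6.111e+02 3.000e-01 3.191e+02] rpy [-3.106  0.     1.93 ] F [ 1.3 -0.7 -0.2] gap 44.2 n 6
[-1.6, 0.2, 23.2, 0.001, -1.6, 0.2, 23.2, 0.001, -1.6, 0.2, 23.2, 0.001, -1.5, 0.2, 23.2, 0.001, -1.5, 0.2, 23.2, 0.001, -1.5, 0.2, 23.2, 0.001]
```

>>> drive_tool(
  motion=[-1.5, 0, 20, 0, -1.5, 0, 25, 0, -1.5, 0, 28, 0, -1.5, 0, 28, 0, -1.5, 0, 26, 0, -1, 0, 20, 0, 0, 0, 8, 0, 0, 0, 0, 0],
)

```text
clock: 17.67
eef_pos: [601.4, -18.6, 145.1]
eef_rot: [-3.091, -0.005, 1.922]
wrist_force: [-0.3, 0.0, 0.0]
finger_gap: 36.0
```

Run:
```python
from h import *
s=read_state();c=camera_info('wrist');im=camera('wrist');cv2.imwrite('pics/w9f.png',im[:,:,::-1])
i=im.astype(int);m=((i[:,:,1]>i[:,:,0]+12)&(i[:,:,1]>i[:,:,2]+6)).astype(np.uint8)
n,l,st,ce=cv2.connectedComponentsWithStats(m)
for k in range(1,n):
    if st[k,4]>60:
        pts=np.argwhere(l==k)[:,::-1].astype(np.float32);print(st[k],cv2.boxPoints(cv2.minAreaRect(pts)).round(0).tolist())
print(s['eef_pos'],s['eef_rot'],s['finger_gap'],s['wrist_force'])
C=np.array([615.7,-7.9]);a=.352;ex=np.array([np.cos(a),np.sin(a)]);ey=np.array([-ex[1],ex[0]])
k=im[:,:,::-1].copy()
for y in(-55,25,55):
  for x in(-4,4):
    q=proj('wrist',[*(C+x*ex+y*ey),68],c);print(x,y,q);cv2.circle(k,tuple(int(v) for v in q),3,(0,255,255),1)
cv2.imwrite('pics/w9.png',k)
```

```text
[339 169  11  83 626] [[338.0, 251.0], [341.0, 169.0], [349.0, 169.0], [347.0, 251.0]]
[601.44033019 -18.62302414 145.09238073] [-3.09100313 -0.00546076  1.92238519] 36.03740769921478 [-0.2648627   0.03119423  0.02512315]
-4 -55 [338.6 251.2]
4 -55 [347.  251.3]
-4 25 [340.  167.8]
4 25 [349.1 167.9]
-4 55 [340.6 133.1]
4 55 [350.  133.2]
```

View pics/w9.png

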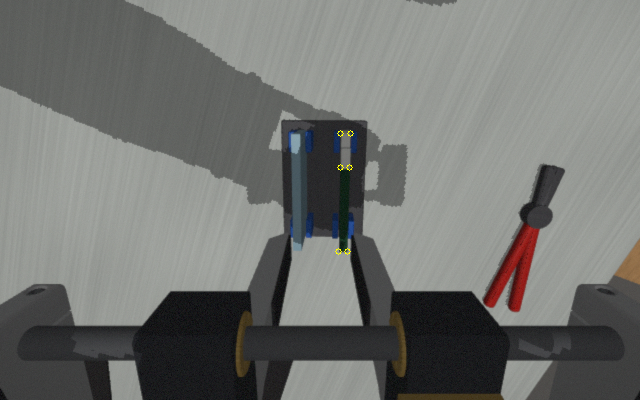

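Overlay and green mask agree to 1 px: the filter is at (615.7,-7.9), yaw 0.352. Centre first, then descend.

>>> drive_tool(
  motion=[1.5, 6, 4, 0, 2, 8, 10, 0, 1.5, 6, 14, 0, 0, 1, 14, 0, 0, 1, 10, 0, 0, 0, 5, 0, 0, 0, 0, 0],
)

```text
clock: 18.3
eef_pos: [622.8, -4.1, 86.1]
eef_rot: [-3.098, -0.003, 1.924]
wrist_force: [-0.5, -0.9, -0.1]
finger_gap: 35.8
```

Run:
```python
from h import *
plan((615.7,-7.9,70),1.922,n=1)
```

```text
t 18.3 p [622.8  -4.1  86.1] rpy [-3.098e+00 -3.000e-03  1.924e+00] F [-0.5 -0.9 -0.1] gap 35.8 n 1
[-1.1, -8.0, 16.1, 0.002]
```

>>> drive_tool(
  motion=[-0.5, -3, 8, 0, 0, -1, 14, 0, 0, 0, 14, 0, 0, 0, 14, 0, 0, 0, 10, 0, 0, 0, 5, 0, 0, 0, 1, 0, 0, 0, 0, 0],
)

```text
clock: 18.97
eef_pos: [617.1, -7.6, 18.6]
eef_rot: [-3.103, -0.001, 1.924]
wrist_force: [0.2, 0.5, -0.2]
finger_gap: 35.5
```

Run:
```python
from h import *
plan((615.7,-7.9,14),1.922,n=1)
```

```text
t 18.97 p [617.1  -7.6  18.6] rpy [-3.103e+00 -1.000e-03  1.924e+00] F [ 0.2  0.5 -0.2] gap 35.5 n 1
[0.2, -1.4, 4.6, 0.002]
```

>>> drive_tool(
  motion=[0, -1, 4, 0, 0, 0, 2, 0, 0, 0, 0, 0],
)

```text
clock: 19.22
eef_pos: [616.8, -8.2, 13.8]
eef_rot: [-3.105, 0.001, 1.924]
wrist_force: [-0.6, -0.4, -0.5]
finger_gap: 35.6
```

>>> drive_tool(
  motion=[0, 0, 0, 0, 0, 0, 0, 0, 0, 0, 0, 0, 0, 0, 0, 0, 0, 0, 0, 0, 0, 0, 0, 0],
  jaw=1,
  grip_force=30,
)

```text
clock: 19.72
eef_pos: [617.0, -8.3, 14.9]
eef_rot: [-3.105, 0.001, 1.923]
wrist_force: [-1.1, -0.3, -0.4]
finger_gap: 8.0
```

Gripped with an 8.0 mm gap. I lift straight up and carry it to the free bench in front of the rack.

>>> drive_tool(
  motion=[0, 0, -6, 0, 0, 0, -12, 0, 0, 0, -18, 0, 0, 0, -20, 0, 0, 0, -20, 0, 0, 0, -12, 0, 0, 0, -3, 0, 0, 0, 0, 0],
)

```text
clock: 20.38
eef_pos: [620.4, -6.7, 115.0]
eef_rot: [-3.107, 0.001, 1.924]
wrist_force: [-0.8, -0.2, -1.0]
finger_gap: 8.0
```

Run:
```python
from h import *
plan((450,-45,112),1.646,n=7)
```

```text
t 20.38 p [620.4  -6.7 115. ] rpy [-3.107e+00  1.000e-03  1.924e+00] F [-0.8 -0.2 -1. ] gap 8.0 n 7
[3.3, -24.7, 0.4, 0.04, 2.3, -24.8, 0.4, 0.04, 1.3, -24.9, 0.4, 0.04, 0.3, -25.0, 0.4, 0.04, -0.7, -24.9, 0.4, 0.04, -1.7, -24.9, 0.4, 0.04, -2.7, -24.8, 0.4, 0.04]
```

>>> drive_tool(
  motion=[3, -20, 0, 0.04, 2.5, -24, 0, 0.04, 1.5, -25, 0, 0.04, 0.5, -25, 0, 0.04, -0.5, -25, 0, 0.04, -1.5, -25, 0, 0.04, -2, -18, 0, 0.04, 0, -6, 0, 0],
)

```text
clock: 21.05
eef_pos: [446.4, -41.0, 116.0]
eef_rot: [-3.104, 0.01, 1.632]
wrist_force: [-0.7, 0.8, -1.3]
finger_gap: 7.7
```

>>> drive_tool(
  motion=[0, 0, 6, 0, 0, 0, 14, 0, 0, 0, 18, 0, 0, 0, 18, 0, 0, 0, 14, 0, 0, 0, 8, 0, 0, 0, 2, 0, 0, 0, 0, 0],
)

```text
clock: 21.72
eef_pos: [447.0, -41.1, 29.8]
eef_rot: [-3.105, 0.009, 1.641]
wrist_force: [-0.0, -0.8, -1.5]
finger_gap: 7.4
```

>>> drive_tool(
  motion=[0, 0, 7, 0, 0, 0, 6, 0, 0, 0, 4, 0, 0, 0, 2, 0, 0, 0, 0, 0],
)

```text
clock: 22.13
eef_pos: [448.0, -41.3, 10.3]
eef_rot: [-3.108, 0.01, 1.642]
wrist_force: [0.1, -0.1, -2.7]
finger_gap: 7.6
```

>>> drive_tool(
  motion=[0, 0, 2, 0, 0, 0, 2, 0, 0, 0, 0, 0],
)

```text
clock: 22.38
eef_pos: [448.6, -41.7, 7.0]
eef_rot: [-3.11, 0.011, 1.642]
wrist_force: [-0.5, -0.1, -0.6]
finger_gap: 8.0
```

>>> drive_tool(
  motion=[0, 0, 1.5, 0, 0, 0, 1.5, 0],
)

```text
clock: 22.55
eef_pos: [449.2, -41.9, 6.6]
eef_rot: [-3.111, 0.011, 1.642]
wrist_force: [-13.5, 3.8, 34.5]
finger_gap: 8.0
```

>>> drive_tool(
  motion=[0, 0, 0, 0, 0, 0, 0, 0, 0, 0, 0, 0, 0, 0, 0, 0, 0, 0, 0, 0, 0, 0, 0, 0, 0, 0, 0, 0],
  jaw=0,
)

```text
clock: 23.13
eef_pos: [450.2, -42.0, 7.6]
eef_rot: [-3.114, 0.012, 1.642]
wrist_force: [0.4, -0.4, -0.4]
finger_gap: 51.1
```

>>> drive_tool(
  motion=[0, 0, 0, 0, 0, 0, 0, 0, 0, 0, 0, 0, 0, 0, 0, 0, 0, 0, 0, 0],
)

```text
clock: 23.55
eef_pos: [450.0, -42.0, 7.4]
eef_rot: [-3.113, 0.012, 1.642]
wrist_force: [-0.7, -0.7, 0.4]
finger_gap: 84.2
```

```bash
cat > g.py <<'E'
from h import *
s=read_state();c=camera_info('wrist');im=camera('wrist')
i=im.astype(int);m=((i[:,:,1]>i[:,:,0]+12)&(i[:,:,1]>i[:,:,2]+6)).astype(np.uint8)
n,l,st,ce=cv2.connectedComponentsWithStats(m)
print("p",s['eef_pos'].round(1),s['eef_rot'].round(3),round(s['finger_gap'],1),s['wrist_force'].round(1))
for k in range(1,n):
    if st[k,4]>150:
        b=cv2.boxPoints(cv2.minAreaRect(np.argwhere(l==k)[:,::-1].astype(np.float32)))
        print(st[k][:5],b.round(0).tolist());
        for z in(8,60):print(z,[pix('wrist',*q,z,c)[:2].tolist() for q in b])
E
python3 g.py
```

```text
p [450.  -42.    7.4] [-3.113  0.012  1.642] 84.2 [-0.7 -0.7  0.4]
[ 307  224   17  102 1465] [[307.0, 224.0], [323.0, 224.0], [323.0, 325.0], [307.0, 325.0]]
8 [[440.3, -37.4], [451.1, -36.5], [457.0, -116.6], [445.1, -117.7]]
60 [[442.7, -17.2], [450.7, -16.5], [455.1, -76.2], [446.3, -77.0]]
```

The filter is standing free at x≈447. I push its top towards -x with the far finger so that it lies down label up.

>>> drive_tool(
  motion=[0, -6, 0, 0, 0, -10, 0, 0, 0, -10, 0, 0, 0, -8, 0, 0, 0, -5, 0, 0, 0, -4, 0, 0, 0, -4, 0, 0, 0, -4, 0, 0],
)

```text
clock: 24.27
eef_pos: [395.5, -45.8, 8.9]
eef_rot: [-3.114, 0.012, 1.642]
wrist_force: [0.1, 0.2, -0.5]
finger_gap: 94.0
```

```bash
python3 g.py
```

```text
p [395.5 -45.8   8.9] [-3.114  0.012  1.642] 94.0 [ 0.1  0.2 -0.5]
[ 367  206   36  120 2409] [[366.0, 325.0], [374.0, 204.0], [402.0, 206.0], [395.0, 327.0]]
8 [[434.9, -118.5], [429.1, -24.2], [447.9, -23.9], [456.1, -118.0]]
60 [[424.8, -78.8], [420.4, -8.5], [434.5, -8.2], [440.6, -78.5]]
```

>>> drive_tool(
  motion=[0, -3, 0, 0, 0, -3, 0, 0, 0, 0, 0, 0],
)

```text
clock: 24.57
eef_pos: [388.5, -46.3, 9.0]
eef_rot: [-3.113, 0.012, 1.642]
wrist_force: [-0.4, -0.1, -0.1]
finger_gap: 93.9
```

```bash
python3 g.py; python3 -c "
from h import *
cv2.imwrite('pics/w10.png',camera('wrist')[:,:,::-1])"
```

```text
p [388.5 -46.3   9. ] [-3.113  0.012  1.642] 93.9 [-0.4 -0.1 -0.1]
[ 313  195   90  106 8771] [[313.0, 299.0], [314.0, 195.0], [402.0, 196.0], [401.0, 301.0]]
8 [[386.3, -100.9], [382.1, -21.2], [439.8, -17.3], [450.3, -96.0]]
60 [[386.8, -65.9], [383.6, -6.4], [426.7, -3.5], [434.5, -62.2]]
```

View pics/w10.png

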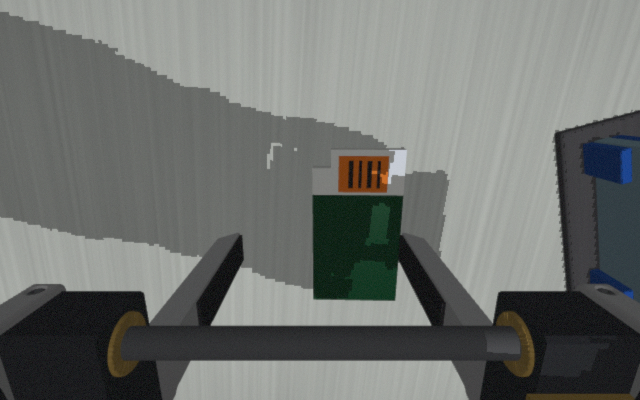

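The filter lies flat, label up. The frosted end at (360,170) points to +y, the notch is top left at (322,160), and the centre is near (413.5,-44). I centre over it, then lower until the tips touch the bench.

>>> drive_tool(
  motion=[1, 5, 0, 0, 1, 8, 0, 0, 0, 7, 0, 0, 0, 3, 0, 0, 0, 0, 0, 0],
)

```text
clock: 25.08
eef_pos: [415.2, -42.3, 8.4]
eef_rot: [-3.115, 0.012, 1.642]
wrist_force: [0.5, -0.6, -0.0]
finger_gap: 93.9
```

```bash
python3 g.py
```

```text
p [415.2 -42.3   8.4] [-3.115  0.012  1.642] 93.9 [ 0.5 -0.6 -0. ]
[ 272  198   91  106 8693] [[270.0, 302.0], [272.0, 198.0], [362.0, 199.0], [360.0, 303.0]]
8 [[382.2, -101.1], [381.2, -21.2], [440.6, -17.5], [448.0, -96.3]]
60 [[390.4, -64.9], [389.6, -5.3], [434.0, -2.5], [439.5, -61.3]]
```

>>> drive_tool(
  motion=[0, 0, 4, 0, 0, 0, 7, 0, 0, 0, 7, 0, 0, 0, 5, 0, 0, 0, 2, 0, 0, 0, 0, 0],
)

```text
clock: 25.63
eef_pos: [413.0, -42.6, -20.1]
eef_rot: [-3.113, 0.011, 1.642]
wrist_force: [-0.8, 0.1, 0.7]
finger_gap: 94.2
```

>>> drive_tool(
  motion=[0, 0, 1.5, 0, 0, 0, 1.5, 0, 0, 0, 0, 0],
)

```text
clock: 25.88
eef_pos: [412.7, -42.6, -23.5]
eef_rot: [-3.112, 0.011, 1.642]
wrist_force: [-0.2, 0.4, -1.1]
finger_gap: 94.0
```

>>> drive_tool(
  motion=[0, 0, 1.2, 0, 0, 0, 0.5, 0],
)

```text
clock: 26.05
eef_pos: [413.0, -42.7, -25.0]
eef_rot: [-3.113, 0.011, 1.642]
wrist_force: [-0.1, 0.4, -0.5]
finger_gap: 94.2
```

>>> drive_tool(
  motion=[0, 0, 1.2, 0, 0, 0, 0.5, 0],
)

```text
clock: 26.22
eef_pos: [413.3, -42.8, -25.6]
eef_rot: [-3.114, 0.012, 1.642]
wrist_force: [-9.6, 1.7, 16.7]
finger_gap: 93.8
```

Touched the bench at about -25.5, so the tips are about 25 mm above the reported TCP. I back off a hair and close.

>>> drive_tool(
  motion=[0, 0, -0.8, 0, 0, 0, 0, 0, 0, 0, 0, 0, 0, 0, 0, 0, 0, 0, 0, 0, 0, 0, 0, 0, 0, 0, 0, 0],
  jaw=1,
  grip_force=35,
)

```text
clock: 26.8
eef_pos: [413.6, -42.8, -24.4]
eef_rot: [-3.115, 0.012, 1.642]
wrist_force: [-0.5, 0.5, 2.0]
finger_gap: 59.3
```

>>> drive_tool(
  motion=[0, 0, 0, 0, 0, 0, 0, 0],
)

```text
clock: 26.97
eef_pos: [413.6, -42.8, -24.4]
eef_rot: [-3.115, 0.012, 1.642]
wrist_force: [-0.7, 0.1, 0.5]
finger_gap: 59.6
```

>>> drive_tool(
  motion=[0, 0, -3, 0, 0, 0, -6, 0, 0, 0, -10, 0, 0, 0, -14, 0, 0, 0, -18, 0, 0, 0, -20, 0, 0, 0, -20, 0, 0, 0, -15, 0],
)

```text
clock: 27.63
eef_pos: [413.6, -40.8, 85.1]
eef_rot: [-3.107, 0.01, 1.642]
wrist_force: [0.5, 0.1, -2.0]
finger_gap: 59.3
```

>>> drive_tool(
  motion=[0, 0, -18, 0, 0, 0, -18, 0, 0, 0, -16, 0, 0, 0, -8, 0, 0, 0, -3, 0, 0, 0, 0, 0],
)

```text
clock: 28.13
eef_pos: [415.9, -39.8, 156.1]
eef_rot: [-3.113, 0.011, 1.642]
wrist_force: [-0.1, 0.3, -2.2]
finger_gap: 59.4
```

```bash
python3 g.py
python3 - <<'E'
from h import *
plan((565,-302,135),1.646,n=12)
E
```

```text
p [415.9 -39.8 156.1] [-3.113  0.011  1.642] 59.4 [-0.1  0.3 -2.2]
[  269   213   105   113 10979] [[269.0, 325.0], [269.0, 213.0], [373.0, 213.0], [373.0, 325.0]]
8 [[358.5, -236.5], [354.6, -82.8], [474.1, -73.0], [492.1, -223.8]]
60 [[366.9, -195.1], [363.6, -64.1], [465.5, -55.8], [480.8, -184.3]]
t 28.18 p [415.8 -39.8 155.6] rpy [-3.112  0.011  1.642] F [ 0.2 -0.1 -0.9] gap 59.3 n 12
[-22.7, 10.8, 1.7, -0.0, -22.7, 10.8, 1.7, -0.0, -22.7, 10.8, 1.7, -0.0, -22.7, 10.8, 1.7, -0.0, -22.7, 10.8, 1.7, -0.0, -22.7, 10.8, 1.7, -0.0, -22.7, 10.8, 1.7, -0.0, -22.7, 10.8, 1.7, -0.0]
[-22.7, 10.8, 1.7, -0.0, -22.7, 10.8, 1.7, -0.0, -22.7, 10.8, 1.7, -0.0, -22.7, 10.8, 1.7, -0.0]
```

>>> drive_tool(
  motion=[-14, 6, 0, 0, -22, 10, 0, 0, -23, 11, 1, 0, -23, 11, 2, 0, -23, 11, 3, 0, -23, 11, 3, 0, -23, 11, 3, 0, -23, 11, 3, 0],
)

```text
clock: 28.85
eef_pos: [508.8, -210.7, 130.3]
eef_rot: [-3.101, 0.005, 1.648]
wrist_force: [0.2, 0.0, -1.2]
finger_gap: 59.5
```

Run:
```python
from h import *
plan((565,-299,125),1.646,n=5)
```

```text
t 28.85 p [ 508.8 -210.7  130.3] rpy [-3.101  0.005  1.648] F [ 0.2  0.  -1.2] gap 59.5 n 5
[-18.5, 9.9, 1.1, 0.0, -18.5, 9.9, 1.1, 0.0, -18.5, 9.9, 1.1, 0.0, -18.5, 9.9, 1.1, 0.0, -18.5, 9.9, 1.1, 0.0]
```

>>> drive_tool(
  motion=[-21, 11, 0, 0, -20, 11, 0, 0, -18, 10, 0, 0, -14, 8, 0, 0, -8, 4, 0, 0, -3, 1, 0, 0, 0, 0, 0, 0, 0, 0, 0, 0],
)

```text
clock: 29.52
eef_pos: [558.3, -297.3, 113.4]
eef_rot: [-3.085, -0.005, 1.643]
wrist_force: [-0.1, 0.1, -0.8]
finger_gap: 59.2
```

Run:
```python
from h import *
plan((565,-299,125),1.646,n=1)
```

```text
t 29.52 p [ 558.3 -297.3  113.4] rpy [-3.085 -0.005  1.643] F [-0.1  0.1 -0.8] gap 59.2 n 1
[-2.1, 6.5, -11.6, -0.003]
```

>>> drive_tool(
  motion=[-0.5, 3, -2, 0, 0, 2, -2, 0, 0, 0, 0, 0, 0, 0, 0, 0, 0, 0, 0, 0, 0, 0, 0, 0, 0, 0, 0, 0],
)

```text
clock: 30.1
eef_pos: [563.7, -295.0, 118.0]
eef_rot: [-3.085, -0.006, 1.646]
wrist_force: [-0.5, 0.6, -1.4]
finger_gap: 59.5
```

Run:
```python
from h import *
s=read_state();im=camera('wrist');b=camera('scene')
k=np.hstack([cv2.resize(im[80:400,160:480],(400,400)),cv2.resize(b[120:280,200:360],(400,400))])
cv2.imwrite('pics/w11.png',k[:,:,::-1]);print(s['eef_pos'],s['eef_rot'],s['qd'].round(3),s['finger_gap'],s['clock'],proj('scene',(565,-300,142)))
```

```text
[ 563.70160336 -294.98947202  118.01086904] [-3.08509453 -0.00551937  1.64567767] [-0.    -0.004  0.002  0.001 -0.001  0.001] 59.475112744708476 30.1 [256.8 177.7]
```

View pics/w11.png

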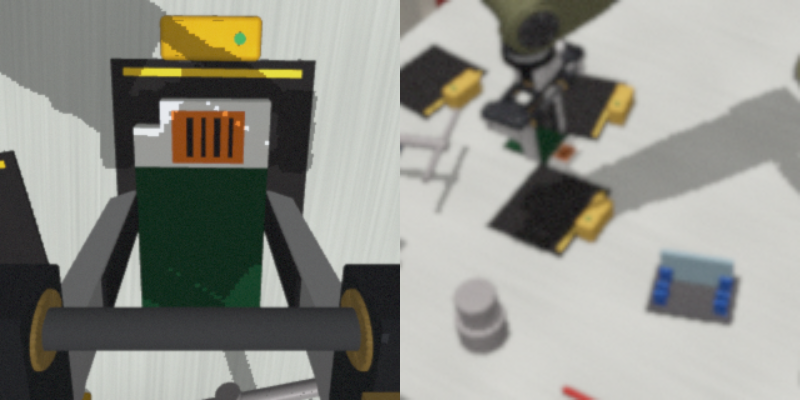

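The filter is held flat, label up at (208,137), and the frosted, notched end points to the reader at (210,38). The cover plate is still in the rack. Handing in.

```bash
python3 -c "
from h import *
s=read_state();print(s['qd'].round(4),s['eef_pos'].round(1),round(s['finger_gap'],1));sign_off()"
```

```text
[ 0.001   0.0022 -0.0005 -0.0002  0.0016  0.0016] [ 563.7 -295.1  118. ] 59.4
the job is handed in; nothing more can be done
```

Both parts are done and handed in at about 30 s.

- **Ear defenders:** they hang by the head pad about 100 mm past the arm's free end, a cup on each side. I let go, and a picture afterwards showed them hanging there.
- **Filter:** I took it out of the far slot, stood it on free bench and tipped it label up. Then I regripped it across its 60 mm width.
- **Final pose:** it is held still and about level, roughly 145 mm above the mat. Its centre is estimated at (564, -297), against the mat's (565, -300). The last picture shows the label up and the frosted, notched end towards the reader. The gap reads 59.4 mm and the joints are at rest.
- **Left alone:** the cover plate is in its slot in the last picture. The disc and hammer were untouched when last seen, after the hanging.

Checks that failed or disagreed:
- **TCP reading:** the real fingertips sit about 25 mm above the reported TCP. My first two pinches closed on air just over the pad, and touching the bench later confirmed the offset.
- **Tool tilt:** the tool ended about 3 degrees off vertical.
- **Force:** the wrist reached about 35 N while I set the filter down.
- **Pictures:** I viewed 16, against the budget of 10.

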